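# Release the clamped setup block and run it out to the end stop

## Task

Unload the hold-down fixture: swing its hinged bar up well out of the way, then slide the freed steel block along the track, without lifting it off the track, until it sits right up against the stop at the other end of the track. Then fold the bar back down until it is fully home, let go, and leave the other things on the bench where they are.

Things in the scene. Friction and masses are not known exactly. Their poses are not given: they have to be found in the camera images.
- fixture: Fixed fixture: dark steel base plate, x -112 to 113 mm, y -152 to 62 mm, 12 mm thick; origin on the bench below the clamped block's place, z up. A track runs along its y axis on the plate, between steel fences 9 mm high, 9 mm thick, inner faces 39 mm apart. A back stop 30 mm high closes it at y = 27 mm. The bar lies across it along x: hinge on the +x side, handle on the -x side.
- bar (a joint): Angle of the steel bar, rad: 0 = fully down, level over the block; grows as the handle end rises, to 1.9 (just past upright). Starts at 0 to 0.1. Stiff hinge: stays where left, takes 2 to 4 N at the handle. Bar 30 mm wide (fixture y -34 to -4), 10 mm thick, to 183 mm from the hinge. Down, a lip under it reaches to 32 mm over the bench, close to the block's -y face and bars its way until about 0.4 rad.
- bar_handle (a point): Middle of the bar's handle: round rubber-sleeved rod, 14 mm thick, 50 mm long, parallel to the hinge line, sticking out sideways (fixture +y, y = 4 to 53 mm) from the bar's free end, 175 mm from the hinge line. With the bar down it is at fixture (-90, 29, 60) mm. Can be pinched from above across fixture x; the rod turns between the fingers along the arc.
- bar_hinge (a point): Point of the hinge line (along fixture y) level with the middle of the handle, at fixture (85, 29, 60) mm. With the bar at angle a, the handle's middle is at this point plus 175 mm times (-cos a, 0, sin a) in fixture axes.
- block_centre (a point): Centre (half-way up) of the loose ground steel block, 35 mm (its x) x 50 mm (its y) x 40 mm high, 0.4 to 0.7 kg, on the track with its long side along it; centre 32 mm above the bench, top 3 mm below the closed bar. It starts near fixture y = 0 and slides 110 mm in fixture -y. Can be gripped across its 35 mm width above the fences.
- track_end (a point): Fixed point at fixture (0, -110, 32) mm, with the fixture's axes: where the block's centre is when the block touches the end stop, a plate 57 mm wide and 24 mm high above the track whose face is at fixture y = -135 mm.
- hex_nut: Bystander, not to be disturbed: hex nut, about 24x27x13 mm; origin in the middle of its underside.
- bit_adapter: Bystander, not to be disturbed: small steel bit adapter, 15x63x15 mm; origin in the middle of its underside.
- spanner_13: Bystander, not to be disturbed: small combination spanner, 26x161x5 mm; origin in the middle of its underside.
- tape_measure: Bystander, not to be disturbed: tape measure standing on edge, 35x76x62 mm; origin in the middle of its underside.
- oil_bottle: Bystander, not to be disturbed: upright oil bottle, 67 mm across, 194 mm tall; origin in the middle of its underside.
- block: The same loose steel block; origin in the middle of its underside.
Not all that is in view belongs to the job. There is more than one size of the block; the job needs the largest.

How it is judged:
On the way, in this order (a step that is already met when the one before it is completed fails the run):
1. the bar is swung up well out of the way while the block is still in its place (value of joint bar above 1.2 rad and distance of block_centre from where it was at the start of the episode below 0.02 m), for 0.2 s.
2. the block is slid along the track to the end stop with the bar still up (y of block_centre in the frame of track_end between -0.006 and 0.006 m and z of block_centre in the frame of track_end between -0.004 and 0.004 m and x of block_centre in the frame of track_end between -0.006 and 0.006 m and angle between block_centre's own z axis and vertical below 0.1 rad and angle between the y axis of block_centre and the y axis of fixture, either way round below 0.15 rad and value of joint bar above 0.8 rad), for 0.2 s.
At the end, for the whole second after the job is handed in: The block stands upright and at rest on the track, within 6 mm of touching the end stop and lined up with the track, and the bar is back down within 0.07 rad (about 10 mm at the handle) of fully home (y of block_centre in the frame of track_end between -0.006 and 0.006 m and z of block_centre in the frame of track_end between -0.004 and 0.004 m and x of block_centre in the frame of track_end between -0.006 and 0.006 m and angle between block_centre's own z axis and vertical below 0.1 rad and angle between the y axis of block_centre and the y axis of fixture, either way round below 0.15 rad and value of joint bar below 0.07 rad and linear speed of block below 0.02 m/s).
It fails at once if the block is lifted off the track (more than 8 mm) (z of block_centre in the frame of track_end above 0.008 m).
It fails at once if the block is tipped (angle between block_centre's own z axis and vertical above 0.35 rad).
It fails at once if a bystander is moved more than 40 mm (distance of any of hex_nut, bit_adapter, spanner_13, tape_measure, oil_bottle from where it was at the start of the episode above 0.04 m).
It also fails if it takes over 72 s, if anything falls off the work surface, if the arm or the gripper's body presses on something with over 40 N, if the wrist force passes 120 N, or if a joint passes its speed limit or range.

## Robot

A 6-joint arm with a two-finger parallel gripper is mounted at the origin on the work surface; the furniture and walls round the work are solid. World frame = base frame: x ahead of the robot, y to its left, z up, the work surface at z = 0. Lengths are in m, angles in rad, forces in N, time in s.
With the tool pointing down it reaches from about 0.25 to 0.775 m from the base axis. Payload 4 kg.
Tool frame: the origin (TCP) lies on the centre line of the jaws, within the pads' length; the fingertips stand 8 mm ahead of it and the grasp point (between the pads) lies 11 mm behind it; z points along the fingers, y is the line along which they close (so a half turn about z gives the same grasp; the last joint's range is limited). The gripper opens to 85 mm and grips with 20 to 120 N. Pads are 22 mm wide; open, the fingers measure 114 mm over their backs; the gripper's body (76 mm by 85 mm) begins 54 mm behind the grasp point. The pads swing forward as they close: fully open they stand 13 mm farther back than shut.
Start: joints at [1.215, 0.087, 1.371, -0, 1.684, -0.103], TCP at [0.138, 0.533, 0.239] pointing down, gripper open.
Joint ranges: [-3.1, 3.1], [-0.76, 2.03], [0.27, 2.55], [-1.08, 4.22], [0.17, 2.65], [-2.57, 2.57]. Speed limits (rad/s): [2.79, 2.79, 3.14, 3.14, 3.14, 3.14].

## Interface

Orientations are given as a unit quaternion [x, y, z, w].
In Python, from bench import robot gives the robot as it stands. The module is installed in compiled form; this text tells all that it offers.
- The arm moves only by the shell command python3 -m crank 'ROWS' [FORCE]. ROWS is text: rows parted by semicolons, each of 7 numbers parted by spaces: the shift along the tool's x, y, z in units of 50 mm (1.0 is 50 mm), then the turn, a rotation vector about the tool's x, y, z in units of 8 degrees (1.0 is 8 degrees), then the opening, from 0 (shut) to 1 (fully open). In form: dx dy dz wx wy wz jaw; .... A call has 1 to 12 rows; each row shifts and turns the commanded pose from where the row before left it, along the tool's axes as they then stand; what a row does not reach is not made up. A row lasts 1/10 s, in which the tool goes at most 50 mm and 8.59 degrees, less where a joint would pass 70% of its speed; a pose out of reach is approached as far as the arm can. A call is refused whole if a number of a shift passes 1 or a number of a turn 1, either way. A call with a gripper value outside its range is refused whole. The fingers move at their own pace and stop on an object; FORCE is the grip in N (left out, the last holds). Time passes only in rows, so rows that do not move let the fingers close. It gives the time, the measured TCP pose, the force and the opening at its end, in the units of the state.
- robot.state(): the state, without advancing time (a new reading comes with each control period).
- robot.grab_frame(name): name is "side" or "top" or "wrist"; returns a dict with "color" (400x640x3 uint8, red, green, blue), "depth" (400x640 float32, m along the optical axis (not along the pixel's ray), 0 where there is no reading), "fx", "fy", "cx", "cy" (pixels), "extrinsics" (4x4, takes a point from camera to world coordinates). Camera axes: x right, y down, z forward; pixel columns grow to the right and rows downward; lengths in m; the calibration is good to about 2 mm. The wrist camera is an equidistant fisheye: a pixel r from the principal point sees the ray r / f radians off the axis. A picture is of the moment at which its call begins.
- robot.sign_off(): hands the job in, once; it reports no verdict.
The state is a dict: "time_s": time; "joints": joint angles; "qd": joint speeds; "joint_efforts": joint torques, N m; "ee_pos": TCP position; "eef_rot": TCP orientation; "force": force on the tool from outside, world axes, zero at the start; "wrist_torque": the same for the moment, N m; "finger_gap": finger opening in m.
Only numpy, scipy, OpenCV 4.12 (cv2) and the standard library are available. Lean on these libraries where they do the work, as an engineer would, in place of code of your own. Each camera call takes 0.05 s, during which the arm holds its last target. There are 200 camera calls.

## Working session

There is one attempt and no reset: what is moved stays moved. The work goes in short steps, Python scripts to look and compute and a shell command to move; the robot and the scene stay as the last step left them, time stands still between calls to the robot, and variables do not carry over. Pictures are saved under pics/ and viewed, on a budget of 10 in all, crops included, one or two more only if the job needs it, and the job is handed in when it is done.

```bash
mkdir -p pics
cat > h.py <<'E'
import numpy as np, cv2
from bench import robot
from scipy.spatial.transform import Rotation as R
def grab(n,save=None):
    f=robot.grab_frame(n)
    if save: cv2.imwrite('pics/'+save,f['color'][:,:,::-1]); np.savez('/tmp/'+n+'.npz',**f)
    return f
def ray(f,u,v,fish=False):
    a=np.array([(u-f['cx'])/f['fx'],(v-f['cy'])/f['fy'],1.])
    if fish:
        r=np.hypot(a[0],a[1]); a=np.array([a[0]/r*np.sin(r),a[1]/r*np.sin(r),np.cos(r)]) if r>1e-9 else np.array([0,0,1.])
    E=f['extrinsics']; return E[:3,3],E[:3,:3]@a
def onz(f,u,v,z,fish=False):
    o,d=ray(f,u,v,fish); return o+d*(z-o[2])/d[2]
def pts(f):
    d=f['depth']; v,u=np.indices(d.shape); p=np.stack([(u-f['cx'])/f['fx']*d,(v-f['cy'])/f['fy']*d,d],-1)
    E=f['extrinsics']; return p@E[:3,:3].T+E[:3,3]
E
python3 - <<'E'
from h import *
a=grab('top','top0.png');b=grab('side','side0.png')
for f in(a,b): print(f['extrinsics'].round(3),f['fx'],f['cx'],f['cy'])
print(robot.state())
E
```

```text
[[ 0.006 -0.983  0.184  0.426]
 [-0.999 -0.011 -0.03  -0.01 ]
 [ 0.031 -0.183 -0.983  0.98 ]
 [ 0.     0.     0.     1.   ]] 432.9535377514078 322.9992922255983 205.2247677907812
[[ 0.802 -0.297  0.519 -0.015]
 [-0.598 -0.384  0.704 -0.814]
 [-0.01  -0.874 -0.485  0.637]
 [ 0.     0.     0.     1.   ]] 480.82474296586867 319.0632303170256 200.33607127485814
{'time_s': 0.1, 'joints': array([ 1.21490323e+00,  8.79342878e-02,  1.37212740e+00, -7.29400369e-06,
        1.68362260e+00, -1.03075361e-01]), 'qd': array([ 0.00093898, -0.00121997, -0.0035421 , -0.00160413, -0.00105531,
        0.00077688]), 'joint_efforts': array([ 1.91451640e-03, -3.53014004e+01, -3.14218569e+01, -1.00917405e-04,
        7.96879234e-03, -6.60148331e-06]), 'ee_pos': array([0.13741205, 0.53210166, 0.23821478]), 'eef_rot': array([ 1.26072817e-01,  9.92020439e-01, -1.01922166e-03, -2.34367735e-04]), 'force': array([-0.00554721, -0.02723474, -0.10259333]), 'wrist_torque': array([ 0.05834413, -0.00043458,  0.06789787]), 'finger_gap': 0.08560433862701426}
```

View pics/top0.png

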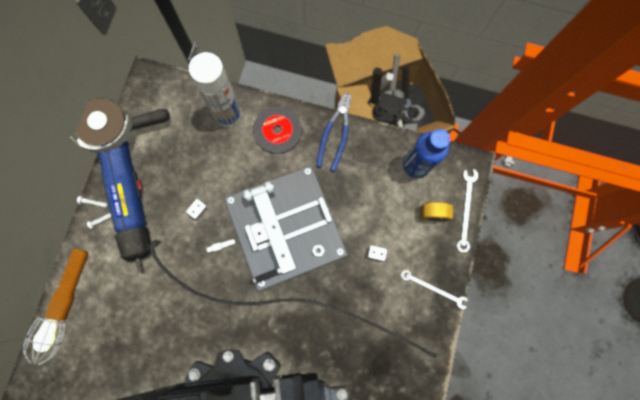

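View pics/side0.png

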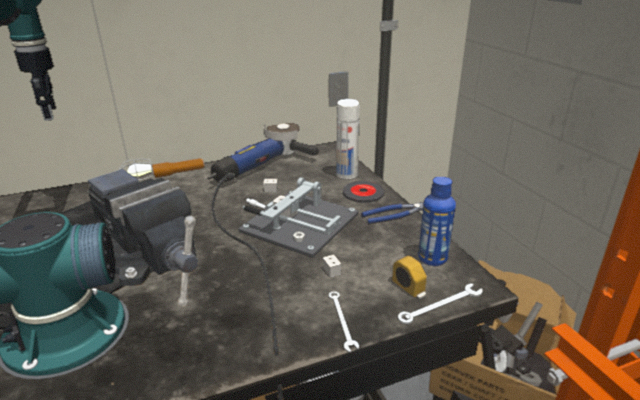

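Top view: the plate is centred near (287,228). The bar runs from the hinge at (260,190) to the black handle at (265,282). The end stop is at about (325,210). There are three block-like candidates: (196,209), (377,253) and (258,235) under the bar. The last one is on the track and looks largest, so I'll confirm it in an enlarged crop.

Run:
```python
from h import *
f=dict(np.load('/tmp/top.npz'))
c=f['color'][155:300,175:395,::-1]; cv2.imwrite('pics/crop0.png',cv2.resize(c,None,fx=3.6,fy=3.6,interpolation=cv2.INTER_CUBIC))
P=pts(f)
for u,v in [(258,235),(254,242),(196,209),(377,253),(283,262),(268,215),(325,210),(300,190),(265,282),(262,190)]: print(u,v,P[v,u].round(3))
# plate: points at z 8..16mm
m=(abs(P[...,2]-.012)<.005); m[:155]=0;m[300:]=0;m[:,:215]=0;m[:,355:]=0
m=cv2.morphologyEx(m.astype(np.uint8),cv2.MORPH_OPEN,np.ones((3,3)))
xy=P[m>0][:,:2].astype(np.float32); print(len(xy),cv2.minAreaRect(xy),cv2.boxPoints(cv2.minAreaRect(xy)))
```

```text
258 235 [0.536 0.105 0.017]
254 242 [0.518 0.11  0.042]
196 209 [0.592 0.242 0.027]
377 253 [ 0.498 -0.159  0.028]
283 262 [0.475 0.045 0.064]
268 215 [0.574 0.079 0.063]
325 210 [ 0.591 -0.043  0.037]
300 190 [0.641 0.013 0.013]
265 282 [0.434 0.087 0.011]
262 190 [0.627 0.093 0.071]
6651 ((0.5689657926559448, 0.04116448760032654), (0.2417111098766327, 0.34073519706726074), 22.040639877319336) [[ 0.39300978  0.15372851]
 [ 0.52087545 -0.16210505]
 [ 0.7449218  -0.07139954]
 [ 0.61705613  0.24443403]]
```

View pics/crop0.png

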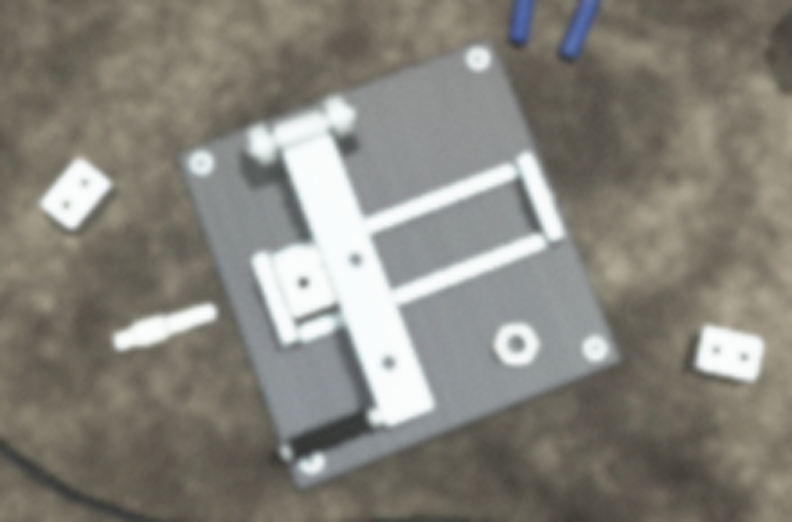

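The crop confirms it: the largest block is the one at crop (305,282), on the track between the back stop and the bar. The two loose ones, at (76,194) and (729,353), are smaller. The nut sits on the plate at (517,344), and the plate corners are (183,157), (490,40), (620,358) and (298,488).

```bash
cat >> h.py <<'E'
def rigid2(F,W):
    F=np.array(F);W=np.array(W);a=F-F.mean(0);b=W-W.mean(0)
    th=np.arctan2((a[:,0]*b[:,1]-a[:,1]*b[:,0]).sum(),(a*b).sum()); c,s=np.cos(th),np.sin(th);M=np.array([[c,-s],[s,c]])
    t=W.mean(0)-M@F.mean(0); return th,t,(W-(F@M.T+t))
E
python3 - <<'E'
from h import *
f=dict(np.load('/tmp/top.npz'))
U=[(183,157),(490,40),(620,358),(298,488)]
W=[onz(f,u/3.6+175-.5,v/3.6+155-.5,.012)[:2] for u,v in U]
F=[(.113,.062),(.113,-.152),(-.112,-.152),(-.112,.062)]
th,t,r=rigid2(F,W); print(np.degrees(th),t,r.round(4)*1e3)
M=np.array([[np.cos(th),-np.sin(th)],[np.sin(th),np.cos(th)]])
for n,u,v,z in [('handle',330,432,.06),('hx',517,344,.025),('blk',305,282,.052),('stop',541,197,.036),('hinge',305,130,.07),('handle tip',287,450,.06),('bar end',405,412,.065)]:
    w=onz(f,u/3.6+174.5,v/3.6+154.5,z); print(n,w.round(3),(M.T@(w[:2]-t)*1e3).round(1))
for p in [(-.09,.029),(.085,.029),(0,0),(0,-.11)]: print(p,(M@p+t).round(4))
s=robot.state(); print(R.from_quat(s['eef_rot']).as_matrix().round(3))
E
```

```text
21.956611886114022 [0.5407686  0.08687018] [[-2.1 -4.7]
 [-3.1  1.4]
 [ 2.7  2.8]
 [ 2.5  0.5]]
handle [0.449 0.08  0.06 ] [-88.  28.]
hx [ 0.503 -0.029  0.025] [-77.9 -93.5]
blk [0.537 0.098 0.052] [ 0.9 11.9]
stop [ 0.593 -0.043  0.036] [-1.000e-01 -1.399e+02]
hinge [0.626 0.099 0.07 ] [ 83.5 -20.5]
handle tip [0.438 0.104 0.06 ] [-88.5  54.6]
bar end [0.46  0.036 0.065] [-93.5 -16.7]
(-0.09, 0.029) [0.4465 0.0801]
(0.085, 0.029) [0.6088 0.1455]
(0, 0) [0.5408 0.0869]
(0, -0.11) [ 0.5819 -0.0152]
[[-0.968  0.25  -0.001]
 [ 0.25   0.968 -0.002]
 [ 0.    -0.002 -1.   ]]
```

```bash
cat >> h.py <<'E'
TH,T0=np.radians(21.96),np.array([.5408,.0869]); MF=np.array([[np.cos(TH),-np.sin(TH)],[np.sin(TH),np.cos(TH)]])
def fx2w(p): return np.r_[MF@np.array(p[:2])+T0,p[2]]
def w2fx(p): return np.r_[MF.T@(np.array(p[:2])-T0),p[2]]
def togo(p,Rt=None):
    """tool-axes shift in 50 mm units from current pose to fixture point p (TCP)"""
    s=robot.state(); Rc=R.from_quat(s['eef_rot'])
    return (Rc.as_matrix().T@(fx2w(p)-s['ee_pos'])/.05).round(3)
def stat():
    s=robot.state(); Rc=R.from_quat(s['eef_rot']).as_matrix(); print('t',s['time_s'],'fx',(w2fx(s['ee_pos'])*1e3).round(1),'yaw',np.degrees(np.arctan2(Rc[1,1],Rc[0,1])).round(2),'z',Rc[:,2].round(3),'F',s['force'].round(1),'gap',round(s['finger_gap'],4))
E
python3 -m crank '0 0 0 0 0 .95 1;0 0 0 0 0 .95 1;0 0 0 0 0 .95 1;0 0 0 0 0 .95 1;0 0 0 0 0 .95 1;0 0 0 0 0 .95 1;0 0 0 0 0 .97 .6;0 0 0 0 0 0 .6'
python3 - <<'E'
from h import *
stat(); print(togo((-.09,.032,.13)))
f=dict(np.load('/tmp/top.npz'));P=pts(f)
# bar angle from top-surface heights along bar
for v in range(200,272,6):
    u=int(round(262+(v-200)*20/70+3)); p=P[v,u]; print((w2fx(p)*1e3).round(1))
E
```

```text
time_s: 0.9
ee_pos: [0.1375, 0.5323, 0.2387]
eef_rot: [0.558, 0.83, -0.001, 0.0]
force: [1.0, 0.8, -0.2]
finger_gap: 0.059
t 0.9 fx [-207.5  563.9  238.7] yaw 22.17 z [-0.    -0.001 -1.   ] F [ 1.   0.8 -0.2] gap 0.059
[-10.645   2.313   2.181]
[ 60.4 -24.9  67.2]
[ 47.6 -24.2  62.3]
[ 34.2 -21.7  63.9]
[ 21.  -21.1  61.1]
[  6.9 -20.6  63.4]
[ -7.  -20.1  65.3]
[-19.9 -17.7  66.4]
[-33.1 -17.1  64.8]
[-46.7 -16.6  66.6]
[-59.  -14.1  64.4]
[-72.4 -13.6  65.8]
[-85.4 -13.   63.3]
```

```bash
python3 -m crank '-.9 .2 0 0 0 0 .6;-.9 .2 0 0 0 0 .6;-.9 .2 0 0 0 0 .6;-.9 .2 0 0 0 0 .6;-.9 .2 0 0 0 0 .6;-.9 .2 0 0 0 0 .6;-.9 .2 0 0 0 0 .6;-.9 .2 .2 0 0 0 .6;-.9 .2 .4 0 0 0 .6;-.9 .2 .5 0 0 0 .6;-.9 .2 .5 0 0 0 .6;-.7 .1 .5 0 0 0 .6'
python3 -m crank '0 0 0 0 0 0 .6;0 0 0 0 0 0 .6'
python3 - <<'E'
from h import *
stat(); print(togo((-.09,.032,.13)))
f=grab('wrist','w1.png'); print(f['extrinsics'].round(3),f['fx'],f['cx'],f['cy'])
E
```

```text
time_s: 2.1
ee_pos: [0.4425, 0.0866, 0.136]
eef_rot: [0.557, 0.83, 0.0, 0.001]
force: [0.9, 0.4, 0.9]
finger_gap: 0.051
time_s: 2.3
ee_pos: [0.4409, 0.0883, 0.1358]
eef_rot: [0.558, 0.83, -0.001, -0.001]
force: [0.6, 0.4, 0.1]
finger_gap: 0.0512
t 2.3 fx [-92.2  38.6 135.8] yaw 22.15 z [-0.003  0.001 -1.   ] F [0.6 0.4 0.1] gap 0.0512
[-0.133  0.043  0.116]
[[ 0.926  0.361  0.107  0.413]
 [ 0.376 -0.886 -0.27   0.157]
 [-0.003  0.291 -0.957  0.271]
 [ 0.     0.     0.     1.   ]] 309.70691628693146 316.98766483976476 200.46104449965216
```

View pics/w1.png

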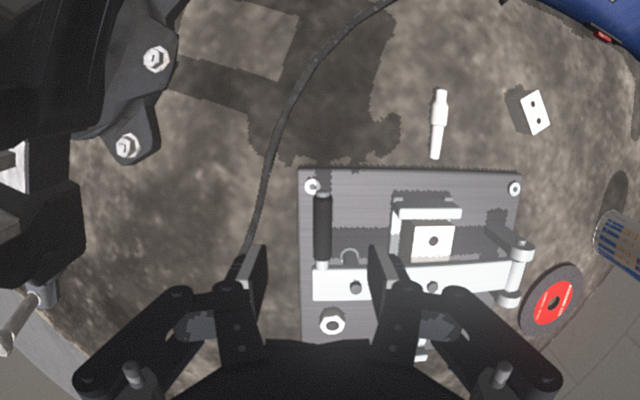

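The wrist view shows the handle rod at (323,192–262) between the fingers' lines, the block top with its hole at (433,241), and the nut at (332,323).

Run:
```python
from h import *
f=dict(np.load('/tmp/wrist.npz'))
for n,u,v,z in [('handle',323,228,.06),('handle tip',324,193,.062),('handle root',322,262,.062),('hole',433,241,.052),('screwL',312,186,.014),('screwR',515,189,.014),('nut',332,323,.025)]:
    print(n,(w2fx(onz(f,u,v,z,True))*1e3).round(1))
d=f['depth'];
for v in range(200,260,15):
  # fisheye depth along axis
  o,r=ray(f,323,v,True); a=np.hypot((323-f['cx'])/f['fx'],(v-f['cy'])/f['fy']); p=o+r*d[v,323]/np.cos(a); print(v,(w2fx(p)*1e3).round(1))
```

```text
handle [-87.9  28.   60. ]
handle tip [-87.4  55.2  62. ]
handle root [-88.4   0.8  62. ]
hole [ 2.  12.5 52. ]
screwL [-96.7  48.   14. ]
screwR [104.2  47.7  14. ]
nut [-77. -90.  25.]
200 [-88.2  51.4  66.4]
215 [-88.1  40.9  67.8]
230 [-88.   29.6  67.6]
245 [-87.9  18.1  68.3]
```

```bash
echo "T0=T0+MF@np.array([.002,0])" >> h.py
python3 - <<'E'
from h import *
stat(); print(togo((-.09,.033,.050)))
E
```

```text
t 2.35 fx [-93.5  39.2 136.9] yaw 22.22 z [-0.     0.001 -1.   ] F [ 0.1 -0.4  0.9] gap 0.0516
[-0.125  0.07   1.737]
```

```bash
python3 -m crank '-.12 .07 .3 0 0 0 .6;0 0 .4 0 0 0 .6;0 0 .4 0 0 0 .6;0 0 .35 0 0 0 .6;0 0 .29 0 0 0 .6;0 0 0 0 0 0 .6'
python3 -m crank '0 0 0 0 0 0 0;0 0 0 0 0 0 0;0 0 0 0 0 0 0;0 0 0 0 0 0 0;0 0 0 0 0 0 0' 40
python3 - <<'E'
from h import *
stat()
# arc waypoints, from a=0, in tool units (x tool=fix y, y tool=fix x, z down)
a=np.arange(0,1.6,.145); a=np.r_[a,1.6]
y=-175*np.cos(a)/50; z=-175*np.sin(a)/50
print(np.c_[a[1:],np.diff(y),np.diff(z)].round(2))
E
```

```text
time_s: 2.95
ee_pos: [0.4454, 0.0859, 0.0489]
eef_rot: [0.557, 0.831, -0.001, -0.001]
force: [-0.6, -0.7, -0.6]
finger_gap: 0.0515
time_s: 3.45
ee_pos: [0.4464, 0.0844, 0.0511]
eef_rot: [0.558, 0.83, -0.0, -0.0]
force: [-4.8, -1.5, 6.1]
finger_gap: 0.0125
t 3.45 fx [-90.5  33.   51.1] yaw 22.17 z [-0.001 -0.    -1.   ] F [-4.8 -1.5  6.1] gap 0.0125
[[ 0.14  0.04 -0.51]
 [ 0.29  0.11 -0.5 ]
 [ 0.43  0.18 -0.47]
 [ 0.58  0.25 -0.44]
 [ 0.72  0.31 -0.4 ]
 [ 0.87  0.36 -0.35]
 [ 1.01  0.41 -0.3 ]
 [ 1.16  0.45 -0.24]
 [ 1.3   0.48 -0.17]
 [ 1.45  0.5  -0.1 ]
 [ 1.6   0.51 -0.02]
 [ 1.6   0.02  0.  ]]
```

```bash
python3 -m crank '0 .01 -.26 0 0 0 0;0 .03 -.25 0 0 0 0;0 .05 -.25 0 0 0 0;0 .06 -.25 0 0 0 0;0 .08 -.24 0 0 0 0;0 .1 -.23 0 0 0 0;0 .12 -.22 0 0 0 0;0 .13 -.22 0 0 0 0;0 0 0 0 0 0 0'
python3 - <<'E'
from h import *
stat()
E
```

```text
time_s: 4.35
ee_pos: [0.4718, 0.0948, 0.1488]
eef_rot: [0.558, 0.83, -0.002, -0.002]
force: [-12.9, -5.0, 9.5]
finger_gap: 0.0126
t 4.35 fx [-63.   33.1 148.8] yaw 22.16 z [-0.005 -0.002 -1.   ] F [-12.9  -5.    9.5] gap 0.0126
```

```bash
python3 -m crank '0 .16 -.2 0 0 0 0;0 .16 -.2 0 0 0 0;0 .18 -.175 0 0 0 0;0 .18 -.175 0 0 0 0;0 .2 -.15 0 0 0 0;0 .21 -.15 0 0 0 0;0 .22 -.12 0 0 0 0;0 .23 -.12 0 0 0 0;0 .24 -.09 0 0 0 0;0 .24 -.08 0 0 0 0;0 0 0 0 0 0 0'
python3 - <<'E'
from h import *
stat()
E
```

```text
time_s: 5.45
ee_pos: [0.57, 0.1344, 0.2243]
eef_rot: [0.558, 0.83, 0.003, 0.003]
force: [-0.4, -0.3, 7.0]
finger_gap: 0.0122
t 5.45 fx [ 42.8  33.2 224.3] yaw 22.18 z [ 0.009  0.002 -1.   ] F [-0.4 -0.3  7. ] gap 0.0122
```

```bash
python3 -m crank '0 .25 -.02 0 0 0 0;0 .25 -.02 0 0 0 0;0 .25 0 0 0 0 0;0 .22 0 0 0 0 0;0 0 0 0 0 0 0'
python3 -m crank '0 0 0 0 0 0 .3;0 0 0 0 0 0 .3;0 0 0 0 0 0 .3;0 0 -.02 0 0 0 .3'
python3 - <<'E'
from h import *
stat(); grab('side','s2.png')
E
```

```text
time_s: 5.95
ee_pos: [0.6157, 0.1529, 0.2274]
eef_rot: [0.558, 0.83, 0.005, 0.004]
force: [0.3, -0.1, 8.5]
finger_gap: 0.0124
time_s: 6.35
ee_pos: [0.6121, 0.1519, 0.2214]
eef_rot: [0.558, 0.83, -0.0, -0.0]
force: [-0.1, -0.5, 0.1]
finger_gap: 0.0252
t 6.35 fx [ 88.4  33.6 221.4] yaw 22.16 z [-0.001  0.    -1.   ] F [-0.1 -0.5  0.1] gap 0.0252
```

View pics/s2.png

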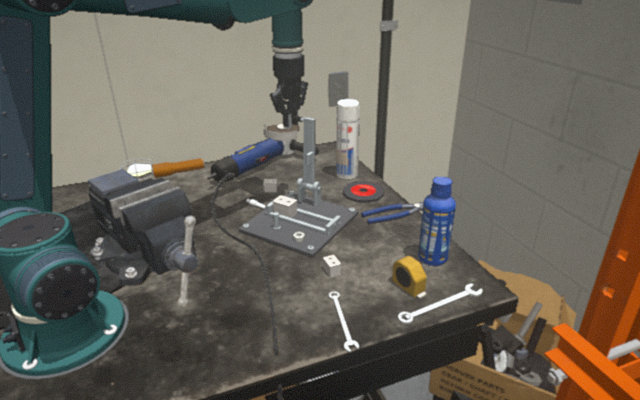

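The bar stands upright at about 1.6 rad (310,118–190), and the block at (285,201) has not moved. There is a rest post at (277,222). Next I retract and go over the block.

```bash
python3 -m crank '0 0 -.5 0 0 0 .3;0 0 -.6 0 0 0 .3;0 -.6 0 0 0 0 .5;0 -.6 0 0 0 0 .8;-.2 -.57 0 0 0 0 .8;-.4 0 .5 0 0 0 .8;-.06 0 .8 0 0 0 .8;0 0 .8 0 0 0 .8;0 0 .5 0 0 0 .8;0 0 0 0 0 0 .8;0 0 0 0 0 0 .8'
python3 - <<'E'
from h import *
stat(); grab('wrist','w3.png')
E
```

```text
time_s: 7.5
ee_pos: [0.5428, 0.0879, 0.1471]
eef_rot: [0.558, 0.83, 0.0, -0.0]
force: [0.5, -1.2, 0.9]
finger_gap: 0.0686
t 7.5 fx [  0.2   0.2 147.1] yaw 22.15 z [-0.  0. -1.] F [ 0.5 -1.2  0.9] gap 0.0686
```

View pics/w3.png

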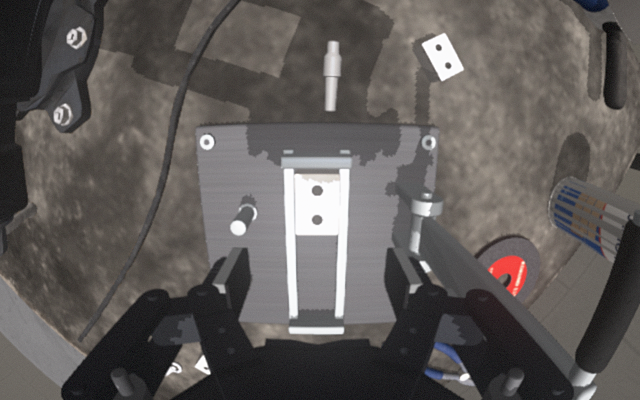

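The wrist view shows the block top with holes at (317,190) and (317,220) and its front edge at v≈236. The rest post is at (239,225), and the end stop face is near v≈318.

Run:
```python
from h import *
f=dict(np.load('/tmp/wrist.npz'))
for n,u,v,z in [('h1',317,190,.052),('h2',317,220,.052),('TL',295,174,.052),('TR',339,175,.052),('BL',296,235,.052),('BR',339,236,.052),('post',239,225,.05),('stopL',290,318,.036),('stopR',344,317,.036),('backL',283,167,.042),('backR',352,167,.042)]:
    print(n,(w2fx(onz(f,u,v,z,True))*1e3).round(1))
print(togo((0.001,0,.034)))
```

```text
h1 [ 0.2 13.1 52. ]
h2 [  0.3 -11.5  52. ]
TL [-16.5  25.7  52. ]
TR [16.9 25.  52. ]
BL [-16.7 -24.6  52. ]
BR [ 18.1 -25.3  52. ]
post [-63.9 -17.2  50. ]
stopL [ -26.4 -122.8   36. ]
stopR [  27.4 -121.3   36. ]
backL [-26.7  29.2  42. ]
backR [27.8 29.4 42. ]
[ 0.003 -0.008  2.291]
```

```bash
python3 -m crank '0 0 .5 0 0 0 .75;0 0 .6 0 0 0 .75;0 0 .5 0 0 0 .75;0 0 .4 0 0 0 .75;0 0 .27 0 0 0 .75;0 0 0 0 0 0 .75'
python3 -m crank '0 0 0 0 0 0 .2;0 0 0 0 0 0 .2;0 0 0 0 0 0 .2;0 0 0 0 0 0 .2;0 0 0 0 0 0 .2' 30
python3 - <<'E'
from h import *
stat()
E
```

```text
time_s: 8.15
ee_pos: [0.5426, 0.088, 0.0329]
eef_rot: [0.558, 0.83, -0.0, -0.0]
force: [0.4, 0.5, -0.6]
finger_gap: 0.064
time_s: 8.65
ee_pos: [0.5439, 0.0878, 0.0355]
eef_rot: [0.558, 0.83, 0.001, 0.001]
force: [-0.9, -0.9, 5.5]
finger_gap: 0.0346
t 8.65 fx [ 1.2 -0.3 35.5] yaw 22.16 z [ 0.003 -0.    -1.   ] F [-0.9 -0.9  5.5] gap 0.0346
```

```bash
python3 -m crank '-.1 0 0 0 0 0 .2;-.2 0 0 0 0 0 .2;-.2 0 0 0 0 0 .2;-.2 0 0 0 0 0 .2;-.2 0 0 0 0 0 .2;-.2 0 0 0 0 0 .2;-.2 0 0 0 0 0 .2;-.2 0 0 0 0 0 .2;-.2 0 0 0 0 0 .2;-.2 0 0 0 0 0 .2;-.15 0 0 0 0 0 .2;0 0 0 0 0 0 .2'
python3 -c "from h import *;stat()"
python3 -m crank '-.05 0 0 0 0 0 .2;-.05 0 0 0 0 0 .2;-.05 0 0 0 0 0 .2;0 0 0 0 0 0 .2'
python3 -c "from h import *;stat()"
```

```text
time_s: 9.85
ee_pos: [0.5819, -0.0053, 0.0356]
eef_rot: [0.558, 0.83, 0.002, -0.001]
force: [-4.0, 5.0, 7.4]
finger_gap: 0.0344
t 9.85 fx [   1.6 -100.9   35.6] yaw 22.14 z [ 0.001  0.004 -1.   ] F [-4.   5.   7.4] gap 0.0344
time_s: 10.25
ee_pos: [0.5841, -0.0109, 0.0356]
eef_rot: [0.558, 0.83, 0.002, -0.002]
force: [-5.4, 8.1, 10.2]
finger_gap: 0.0341
t 10.25 fx [   1.6 -106.8   35.6] yaw 22.18 z [ 0.     0.006 -1.   ] F [-5.4  8.1 10.2] gap 0.0341
```

```bash
python3 -m crank '-.05 0 0 0 0 0 .2;-.05 0 0 0 0 0 .2;0 0 0 0 0 0 .2'
python3 -c "from h import *;stat()"
python3 -m crank '-.05 0 0 0 0 0 .2;-.05 0 0 0 0 0 .2;0 0 0 0 0 0 .2'
python3 -c "from h import *;stat()"
```

```text
time_s: 10.55
ee_pos: [0.5855, -0.0145, 0.0356]
eef_rot: [0.558, 0.83, 0.003, -0.003]
force: [-6.0, 10.5, 10.2]
finger_gap: 0.0347
t 10.55 fx [   1.6 -110.8   35.6] yaw 22.19 z [-0.001  0.008 -1.   ] F [-6.  10.5 10.2] gap 0.0347
time_s: 10.85
ee_pos: [0.5856, -0.0146, 0.0357]
eef_rot: [0.558, 0.83, 0.005, -0.007]
force: [-11.4, 21.2, 14.1]
finger_gap: 0.0343
t 10.85 fx [   1.6 -110.9   35.7] yaw 22.22 z [-0.005  0.016 -1.   ] F [-11.4  21.2  14.1] gap 0.0343
```

The TCP stays at y=-110.9 while the force rises to about 24 N, so the block is against the stop. I relax the push, release, lift and look.

```bash
python3 -m crank '.12 0 0 0 0 0 .2;.05 0 0 0 0 0 .3;0 0 0 0 0 0 .6;0 0 0 0 0 0 .7;0 0 -.1 0 0 0 .7;0 0 -.3 0 0 0 .7;.2 0 -.6 0 0 0 .7;.4 0 -.7 0 0 0 .7;.4 0 -.7 0 0 0 .7;0 0 0 0 0 0 .7;0 0 0 0 0 0 .7'
python3 - <<'E'
from h import *
stat(); grab('wrist','w4.png')
E
```

```text
time_s: 11.95
ee_pos: [0.5669, 0.031, 0.1558]
eef_rot: [0.558, 0.83, 0.001, 0.002]
force: [0.1, -0.5, -0.6]
finger_gap: 0.0597
t 11.95 fx [  1.3 -61.6 155.8] yaw 22.19 z [ 0.005 -0.    -1.   ] F [ 0.1 -0.5 -0.6] gap 0.0597
```

View pics/w4.png

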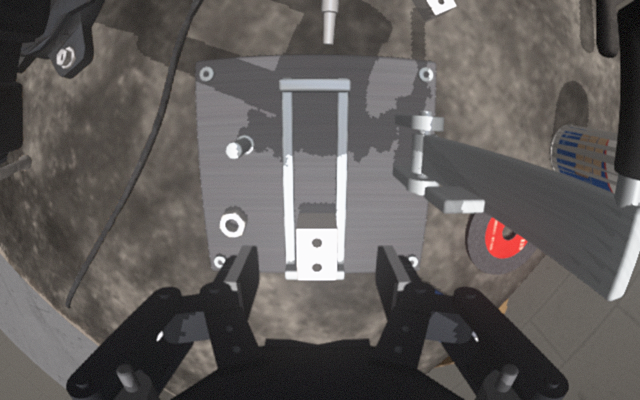

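The block is flush against the end stop, with holes at (317,242) and (317,267). The bar is still up, and the nut at (232,224) is undisturbed. I return to the handle from above.

```bash
python3 - <<'E'
from h import *
f=dict(np.load('/tmp/wrist.npz'))
a=[onz(f,317,v,.052,True) for v in(242,267)]; print([(w2fx(p)*1e3).round(1) for p in a])
E
python3 -m crank '0 0 -.6 0 0 0 .5;0 0 -.7 0 0 0 .45;0 0 -.7 0 0 0 .4;0 0 -.6 0 0 0 .4;.5 0 0 0 0 0 .4;.7 0 0 0 0 0 .4;.7 .4 0 0 0 0 .4;0 .6 0 0 0 0 .4;0 .5 0 0 0 0 .4;0 .25 0 0 0 0 .4;0 0 0 0 0 0 .4;0 0 0 0 0 0 .4'
python3 - <<'E'
from h import *
stat(); print(togo((.088,.033,.2235))); grab('wrist','w5.png')
E
```

```text
[array([  1.8, -96.7,  52. ]), array([   1.9, -121. ,   52. ])]
time_s: 13.2
ee_pos: [0.6108, 0.1512, 0.2813]
eef_rot: [0.558, 0.83, -0.001, -0.001]
force: [0.1, 0.1, -0.2]
finger_gap: 0.034
t 13.2 fx [ 86.9  33.4 281.3] yaw 22.11 z [-0.004 -0.001 -1.   ] F [ 0.1  0.1 -0.2] gap 0.034
[-0.01   0.026  1.155]
```

View pics/w5.png

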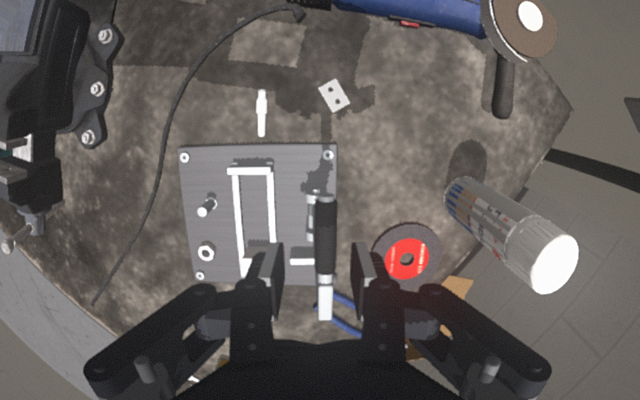

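The rod at (326,200–272) lies between the fingers, slightly right of the centre. I check its x before descending.

Run:
```python
from h import *
f=dict(np.load('/tmp/wrist.npz'))
for u,v in((326,203),(326,235),(325,268)):
    print((w2fx(onz(f,u,v,.24,True))*1e3).round(1)); 
print(togo((.092,.033,.2235)))
```

```text
[ 92.1  52.8 240. ]
[ 92.4  32.1 240. ]
[ 92.    8.6 240. ]
[-0.011  0.108  1.171]
```

```bash
python3 -m crank '0 .1 .3 0 0 0 .4;0 0 .4 0 0 0 .4;0 0 .3 0 0 0 .4;0 0 .15 0 0 0 .4;0 0 0 0 0 0 .4'
python3 -m crank '0 0 0 0 0 0 0;0 0 0 0 0 0 0;0 0 0 0 0 0 0;0 0 0 0 0 0 0' 40
python3 - <<'E'
from h import *
stat()
a=1.61-np.arange(0,24)*.07; a=a[a>-.05]
y=-175*np.cos(a)/50; z=-175*np.sin(a)/50
print(np.c_[a[1:],np.diff(y),np.diff(z)].round(2))
E
```

```text
time_s: 13.75
ee_pos: [0.6148, 0.1536, 0.2236]
eef_rot: [0.558, 0.83, -0.001, -0.001]
force: [0.2, 0.1, -0.4]
finger_gap: 0.0343
time_s: 14.15
ee_pos: [0.616, 0.1538, 0.2269]
eef_rot: [0.558, 0.83, 0.001, 0.001]
force: [-1.3, 0.5, 1.1]
finger_gap: 0.0124
t 14.15 fx [ 92.8  33.9 226.9] yaw 22.16 z [ 0.002  0.    -1.   ] F [-1.3  0.5  1.1] gap 0.0124
[[ 1.54 -0.24 -0.  ]
 [ 1.47 -0.24  0.02]
 [ 1.4  -0.24  0.03]
 [ 1.33 -0.24  0.05]
 [ 1.26 -0.24  0.07]
 [ 1.19 -0.23  0.08]
 [ 1.12 -0.22  0.1 ]
 [ 1.05 -0.22  0.11]
 [ 0.98 -0.21  0.13]
 [ 0.91 -0.2   0.14]
 [ 0.84 -0.19  0.16]
 [ 0.77 -0.18  0.17]
 [ 0.7  -0.16  0.18]
 [ 0.63 -0.15  0.19]
 [ 0.56 -0.14  0.2 ]
 [ 0.49 -0.12  0.21]
 [ 0.42 -0.11  0.22]
 [ 0.35 -0.09  0.23]
 [ 0.28 -0.08  0.23]
 [ 0.21 -0.06  0.24]
 [ 0.14 -0.04  0.24]
 [ 0.07 -0.03  0.24]
 [ 0.   -0.01  0.24]]
```

```bash
python3 -m crank '0 -.24 0 0 0 0 0;0 -.24 .02 0 0 0 0;0 -.24 .03 0 0 0 0;0 -.24 .05 0 0 0 0;0 -.24 .07 0 0 0 0;0 -.23 .08 0 0 0 0;0 -.22 .1 0 0 0 0;0 -.22 .11 0 0 0 0;0 -.21 .13 0 0 0 0;0 -.2 .14 0 0 0 0;0 -.19 .16 0 0 0 0'
python3 -c "from h import *;stat()"
python3 -m crank '0 -.18 .17 0 0 0 0;0 -.16 .18 0 0 0 0;0 -.15 .19 0 0 0 0;0 -.14 .2 0 0 0 0;0 -.12 .21 0 0 0 0;0 -.11 .22 0 0 0 0;0 -.09 .23 0 0 0 0;0 -.08 .23 0 0 0 0;0 0 0 0 0 0 0'
python3 -c "from h import *;stat()"
```

```text
time_s: 15.25
ee_pos: [0.5028, 0.1079, 0.1836]
eef_rot: [0.558, 0.83, 0.003, 0.002]
force: [0.8, 1.3, 3.3]
finger_gap: 0.0128
t 15.25 fx [-29.4  33.7 183.6] yaw 22.17 z [ 0.007  0.002 -1.   ] F [0.8 1.3 3.3] gap 0.0128
time_s: 16.15
ee_pos: [0.4529, 0.0877, 0.0972]
eef_rot: [0.558, 0.83, -0.0, -0.001]
force: [4.1, 2.3, -2.8]
finger_gap: 0.0121
t 16.15 fx [-83.2  33.6  97.2] yaw 22.14 z [-0.002  0.    -1.   ] F [ 4.1  2.3 -2.8] gap 0.0121
```

```bash
python3 -m crank '0 -.06 .24 0 0 0 0;0 -.04 .24 0 0 0 0;0 -.03 .24 0 0 0 0;0 -.01 .2 0 0 0 0;0 0 0 0 0 0 0'
python3 -c "from h import *;stat()"
python3 -m crank '0 0 .08 0 0 0 0;0 0 .08 0 0 0 0;0 0 0 0 0 0 0'
python3 -c "from h import *;stat()"
```

```text
time_s: 16.65
ee_pos: [0.4462, 0.085, 0.0516]
eef_rot: [0.558, 0.83, -0.001, -0.001]
force: [-0.1, 2.5, -1.1]
finger_gap: 0.0124
t 16.65 fx [-90.4  33.6  51.6] yaw 22.15 z [-0.003 -0.    -1.   ] F [-0.1  2.5 -1.1] gap 0.0124
time_s: 16.95
ee_pos: [0.4461, 0.085, 0.0448]
eef_rot: [0.558, 0.83, -0.001, -0.001]
force: [-2.7, 1.3, -1.8]
finger_gap: 0.012
t 16.95 fx [-90.6  33.6  44.8] yaw 22.16 z [-0.003 -0.001 -1.   ] F [-2.7  1.3 -1.8] gap 0.012
```

```bash
python3 -m crank '0 0 .05 0 0 0 0;0 0 0 0 0 0 0'
python3 -c "from h import *;stat()"
python3 -m crank '0 0 .05 0 0 0 0;0 0 0 0 0 0 0'
python3 - <<'E'
from h import *
stat(); f=grab('side','s6.png'); 
c=f['color'][150:270,220:380,::-1]; cv2.imwrite('pics/s6c.png',cv2.resize(c,None,fx=4.5,fy=4.5,interpolation=cv2.INTER_CUBIC))
P=pts(grab('top','t6.png'))
for v in range(200,270,8):
    u=int(round(265+(v-200)*20/70)); print((w2fx(P[v,u])*1e3).round(1))
E
```

```text
time_s: 17.15
ee_pos: [0.4462, 0.085, 0.0445]
eef_rot: [0.558, 0.83, -0.001, -0.001]
force: [-8.8, -0.0, 11.0]
finger_gap: 0.0128
t 17.15 fx [-90.5  33.6  44.5] yaw 22.17 z [-0.003 -0.001 -1.   ] F [-8.8 -0.  11. ] gap 0.0128
time_s: 17.35
ee_pos: [0.4462, 0.085, 0.0443]
eef_rot: [0.558, 0.83, -0.001, -0.001]
force: [-16.3, -0.7, 23.4]
finger_gap: 0.0125
t 17.35 fx [-90.5  33.6  44.3] yaw 22.18 z [-0.003 -0.001 -1.   ] F [-16.3  -0.7  23.4] gap 0.0125
[ 59.5 -24.8  62. ]
[ 41.3 -22.7  63.2]
[-145.2  -47.1  980. ]
[  4.6 -20.7  65.5]
[-13.  -18.7  65.8]
[-69.4 -27.  376.1]
[-82.6 -27.3 387.7]
[-94.3 -26.3 394.4]
[-104.8  -24.7  387.4]
```

View pics/s6c.png

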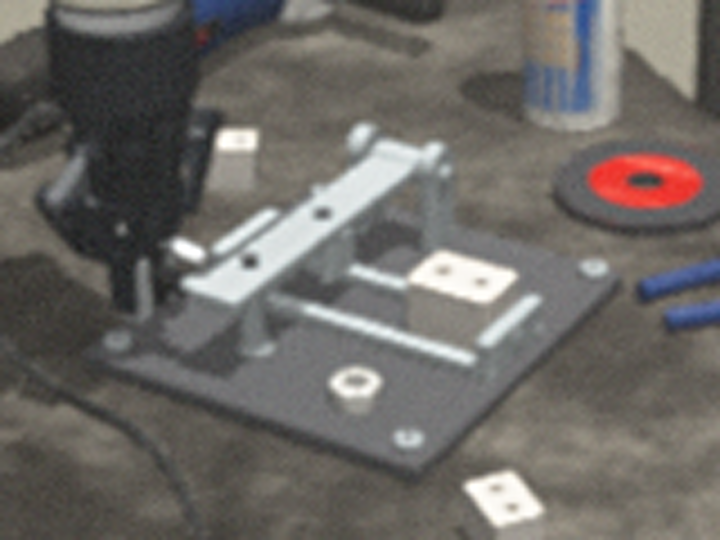

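The bar rests on its post (hard stop felt, 23 N at z=44.3), and the block is at the end stop. I relax, release and retract straight up.

```bash
python3 -m crank '0 0 -.1 0 0 0 0;0 0 0 0 0 0 .15;0 0 0 0 0 0 .4;0 0 0 0 0 0 .5;0 0 0 0 0 0 .5;0 0 -.2 0 0 0 .5;0 0 -.5 0 0 0 .5;0 0 -.7 0 0 0 .5;0 0 -.6 0 0 0 .5;0 0 0 0 0 0 .5;0 0 0 0 0 0 .5'
python3 - <<'E'
from h import *
stat(); f=grab('wrist','w7.png')
s=grab('side'); c=s['color'][150:310,220:460,::-1]; cv2.imwrite('pics/s7.png',cv2.resize(c,None,fx=3.3,fy=3.3,interpolation=cv2.INTER_CUBIC))
d=f['depth']
for u,v in((323,200),(323,215),(323,230),(323,245),(350,280),(420,275)):
  o,r=ray(f,u,v,True); a=np.hypot((u-f['cx'])/f['fx'],(v-f['cy'])/f['fy']); p=o+r*d[v,u]/np.cos(a); print(u,v,(w2fx(p)*1e3).round(1))
E
```

```text
time_s: 18.55
ee_pos: [0.448, 0.0851, 0.1472]
eef_rot: [0.558, 0.83, 0.001, 0.001]
force: [-0.7, 0.6, -0.4]
finger_gap: 0.0428
t 18.55 fx [-88.8  33.1 147.2] yaw 22.15 z [ 0.003  0.    -1.   ] F [-0.7  0.6 -0.4] gap 0.0428
323 200 [-84.1  42.2  66.4]
323 215 [-84.   30.   64.8]
323 230 [-83.9  18.   64.9]
323 245 [-83.7   4.2  62.4]
350 280 [-62.2 -22.5  71.7]
420 275 [ -3.3 -21.4  69.6]
```

View pics/w7.png

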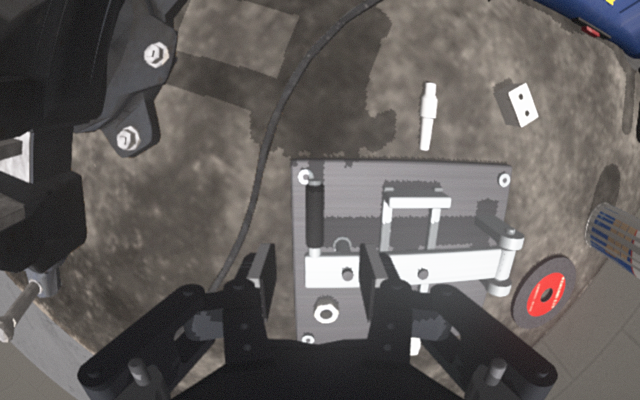

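View pics/s7.png

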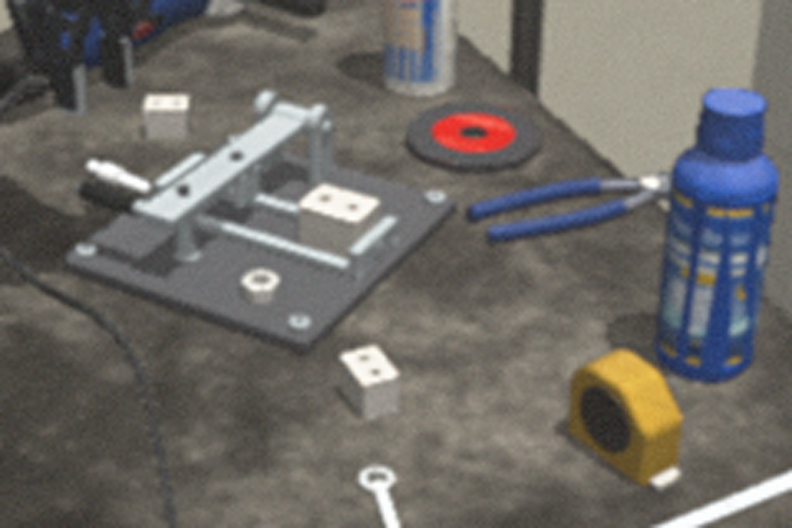

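The bar lies down on its rest post, the block sits at the stop, and the fingers are free. Nothing else looks moved.

```bash
python3 -c "from bench import robot; print(robot.sign_off())"
```

```text
the job is handed in; nothing more can be done
None
```

I swung the bar up to about 1.6 rad and slid the largest block along the track to the end stop. Then I folded the bar back down onto its rest, let go, backed off and handed the job in at about 18.7 s. No verdict was reported.

**Block:** While pushing, the tool stopped at fixture y = -110.9 mm as the force rose to about 24 N, so the block touched the stop. After release the camera put its centre at about (2, -109, 32) mm, taking the height as given. That is 1 to 2 mm from the felt contact, within calibration error and inside the 6 mm limit.

**Bar:** On closing I felt a hard stop with about 23 N at the handle. That was about 7 mm lower at the tool than at the first grasp, so the bar either started slightly raised or slipped a little in the fingers. The last pictures show it level on its post. The final depth readings near the handle (62–66 mm) were partly at the rod's edge, so they only roughly match the starting height of 67.5 mm.

**Bystanders:** The nut, adapter, tape measure and bottle looked unmoved in the last pictures. The spanner was only partly in view, and I did not measure any of them.

I viewed 10 pictures, plus one extra for the last check.

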